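Snap the pencil gauge onto the airbrush manifold and hold it

ROBOT

A 6-joint arm with a two-finger parallel gripper is mounted at the origin on the work surface. World frame = base frame: x ahead of the robot, y to its left, z up, the work surface at z = 0. Lengths are in m, angles in rad, forces in N, time in s.
With the tool pointing down it reaches from about 0.375 to 0.75 m from the base axis. Payload 9 kg.
Tool frame: the origin (TCP) lies at the very end of the fingers, on their centre line; the grasp point (between the pads) lies robot.pinch_z behind it (robot.pinch_z is the distance from the TCP to the grasp point, in m); z points along the fingers, y is the line along which they close (so a half turn about z gives the same grasp; the last joint's range is limited). The gripper opens to 85 mm and grips with 20 to 120 N. Pads are 22 mm wide; open, the fingers measure 114 mm over their backs; the gripper's body (76 mm by 85 mm) begins 54 mm behind the grasp point. The pads swing forward as they close: fully open they stand 13 mm farther back than shut.
Start: joints at [-1.418, 0.104, 0.097, 1.564, 0, 1.353], TCP at [0.217, -0.559, 0.231] pointing down, gripper open.
Joint ranges: [-2.99, 2.99], [-0.84, 1.86], [-1.1, 1.16], [-1.84, 2.11], [-1.51, 1.56], [-3.14, 3.14]. Speed limits (rad/s): [2.22, 2.22, 2.57, 3.14, 3.14, 3.14].

INTERFACE

Orientations are given as a unit quaternion [w, x, y, z].
In Python, from bench import robot gives the robot as it stands. The module is installed in compiled form; this text tells all that it offers.
- The arm moves only by the tool apply_moves, never from a script. Its argument "increments" is a list of rows, each a list of 3 entries, a list of its own where there are three numbers: the opening, from 0 (shut) to 1 (fully open), then the shift along the tool's x, y, z in mm, then the turn about the tool's z in rad. A call has 1 to 12 rows; each row is the pose to reach, as a shift and turn from the pose commanded when the call began, along the tool's axes at that moment; what a row does not reach only later rows make up. A row lasts 1/12 s, in which the tool goes at most 41.7 mm and 7.16 degrees, less where a joint would pass 70% of its speed; a pose out of reach is approached as far as the arm can. A call with a gripper value outside its range is refused whole. The fingers move at their own pace and stop on an object; the grip force is fixed at half the most. Time passes only in rows, so rows that repeat a pose let the fingers close. It gives the time, the measured TCP pose, the force, the opening and the grip force at its end, in the units of the state.
- robot.observe(): the state, without advancing time (a new reading comes with each control period).
- robot.capture(name): name is "scene" or "top" or "wrist"; returns (picture, depth): 480x640x3 uint8, red, green, blue; 480x640 float32, m along the optical axis (not along the pixel's ray), 0 where there is no reading.
- robot.camera_params(name): a dict with "vertical_fov" (degrees; the focal length in pixels is half the picture's height over the tangent of half this angle, whatever the lens; pixels are square), "cx", "cy" (the principal point, pixels), "k1" (the pictures are not rectified: a ray, as slopes to the right and down, at radius r is drawn at 1 + k1 r^2 times it, then the intrinsics apply), "rvec" (rotation vector, rad) and "tvec" (3), from world to camera coordinates, as OpenCV has them. Camera axes: x right, y down, z forward; pixel columns grow to the right and rows downward; lengths in m; the calibration is good to about 2 mm. A picture is of the moment at which its call begins: read the wrist's pose just before it. camera_params takes no time and is no camera call; for the wrist camera it gives the pose at the moment of the call.
- robot.close_job(): hands the job in; it is judged then, once.
The state is a dict: "time_s": time; "joint_pos": joint angles; "joint_velocities": joint speeds; "joint_torque": joint torques, N m; "tool_pos": TCP position; "tcp_rot": TCP orientation; "contact_force": force on the tool from outside, world axes, zero at the start; "moment": the same for the moment, N m; "opening": finger opening in m; "grasp_force": force on a finger pad.
Only numpy, scipy, OpenCV 4.12 (cv2) and the standard library are available. Lean on these libraries where they do the work, as an engineer would, in place of code of your own. Each camera call takes 0.05 s, during which the arm holds its last target. There are 200 camera calls.

TASK

The airbrush line needs a pressure reading: pick up the pencil gauge that stands mouth down on the table, set its coupler squarely on the leaning nipple of the air manifold and press it straight on until it snaps over the balls, without ramming it. Then push the nipple's sprung collar most of the way down and keep it there: finish with the gauge still gripped and still pressed against the spring, because it reads only while it is pushed. Leave the other things on the table where they are.

Things in the scene. Friction and masses are not known exactly. Their poses are not given: they have to be found in the camera images.
- coupler_grip (a point): The pencil gauge: round loose tool, 96 mm tall, about 160 g, standing on its mouth. Steel coupler sleeve 34 mm diameter, 40 mm tall; above it the black barrel to grip, 24 mm diameter, 40 to 86 mm above the mouth; then an 18 mm grey cap. This point: on the axis, half-way up the barrel, 63 mm above the mouth; z points from mouth to cap. Fingertips can push on the sleeve's shoulder.
- coupler_mouth (a point): Centre of the gauge's open mouth (the underside of the steel sleeve), same axes. The mouth hole is 15 mm in diameter through a lip 4 mm thick; behind the lip the bore widens to 22 mm and is 36 mm deep from the mouth.
- nipple: Steel nipple leaning 0.42 rad from vertical on the bolted-down aluminium manifold block (120 x 90 mm foot), towards the robot's side; the manifold's yaw varies. Origin: on the nipple's axis where it leaves the block, 66 mm above the table; z runs out along the nipple, as the gauge's z must when it is on. Stem 12 mm diameter, 30 mm long, then tapering to a 6 mm tip 36 mm from the origin.
- nipple_balls (a point): Point on the nipple's axis, 22 mm out from its origin, at the four sprung balls that stick out of the stem (19 mm across). The coupler's lip meets them with the mouth about 26 mm from the nipple's origin and has snapped over them with the mouth about 14 mm from it; this takes roughly 8 to 10 N.
- collar (a joint): Sprung 32 mm steel disc around the stem that the coupler's mouth pushes down, in m: 0 = at rest, top 15 mm from the nipple's origin; 0.008 = on its stop, top at 7 mm. Spring: 2.6 N at rest, 7 N at 0.004, 11.4 N at 0.008. Let go, the balls keep the gauge on but the collar rises to under 0.001; the gauge reads only beyond 0.004.
- jar: Bystander: closed glass jar with white cap, 56 mm diameter, 75 mm tall; origin at the centre of its underside.
- tin: Bystander: plain aluminium tin, 62 mm diameter, 62 mm tall; origin at the centre of its underside.
- mug: Bystander: white mug, 80 mm diameter, 90 mm tall, handle to its +y; origin at the centre of its underside.
- clip: Bystander: dark steel bulldog clip lying flat, 60 mm long, 60 mm wide, 20 mm high; origin at the centre of its underside.
- sander: Bystander: wood and cork sanding block, 70 x 35 x 26 mm; origin at the centre of its underside.

How it is judged:
On the way, in this order (a step that is already met when the one before it is completed fails the run):
1. the gauge is gripped and lifted clear of the table (height (world z) of coupler_mouth above 0.04 m and contact force between coupler and the fingers above 1 N), for 0.1 s.
2. the coupler is square on the nipple's stem, not yet snapped (z of coupler_mouth in the frame of nipple between 0.016 and 0.034 m and x of coupler_mouth in the frame of nipple between -0.004 and 0.004 m and y of coupler_mouth in the frame of nipple between -0.004 and 0.004 m and angle between the z axis of coupler_grip and the z axis of nipple, either way round below 0.12 rad).
3. snapped on, the collar pushed more than half-way down, gauge in the fingers (value of joint collar above 0.004 m and z of coupler_mouth in the frame of nipple below 0.0125 m and x of coupler_mouth in the frame of nipple between -0.004 and 0.004 m and y of coupler_mouth in the frame of nipple between -0.004 and 0.004 m and angle between the z axis of coupler_grip and the z axis of nipple, either way round below 0.12 rad and contact force between coupler and the fingers above 2 N and contact force between coupler and nipple above 4 N), for 0.5 s.
At the end, for the whole second after the job is handed in: All through the last second the gauge is at rest, gripped (over 2 N), past the balls: mouth under 12.5 mm from the nipple's origin along its axis, within 4 mm sideways and 0.12 rad, pressing with over 4 N, the collar over 4 mm down of 8 (all of step 3 and linear speed of coupler below 0.02 m/s); the arm keeps its last pose, push and grip.
It fails at once if the gauge was rammed against the nipple (over 60 N) (contact force between coupler and nipple above 60 N).
It fails at once if another thing on the table was shoved more than 50 mm (distance of any of jar, tin, mug, clip, sander from where it was at the start of the episode above 0.05 m).
It fails at once if an upright jar, tin or mug was tipped over (angle between any of jar, tin, mug's own z axis and vertical above 0.5 rad).
It also fails if it takes over 37 s, if anything falls off the work surface, if the arm or the gripper's body presses on something with over 40 N, if the wrist force passes 120 N, or if a joint passes its speed limit or range.

## Working session

There is one attempt and no reset: what is moved stays moved. The work goes in short steps, Python scripts to look and compute and a tool call to move; the robot and the scene stay as the last step left them, time stands still between calls to the robot, and variables do not carry over. Pictures are saved under pics/ and viewed, at most 10 in all, crops included, and the job is handed in when it is done.

Besides the shell and the picture viewer there is one more tool, called after "Request:" by a JSON object that holds its "method" and its "body", one argument or row to a line. apply_moves: Moves the arm, as the interface text tells. Its arguments: {"type":"object","properties":{"increments":{"type":"array"}},"required":["increments"]}

```bash
mkdir -p pics
cat > h.py <<'E'
import numpy as np, cv2
from bench import robot
def cam(n):
    p=robot.camera_params(n); f=240/np.tan(np.radians(p["vertical_fov"])/2)
    R=cv2.Rodrigues(np.array(p["rvec"],float))[0]; t=np.array(p["tvec"],float)
    return dict(f=f,cx=p["cx"],cy=p["cy"],k1=p["k1"],R=R,t=t,C=-R.T@t)
def rays(c,uv):
    d=(np.atleast_2d(uv).astype(float)-[c["cx"],c["cy"]])/c["f"]; s=d.copy()
    for _ in range(20): s=d/(1+c["k1"]*(s**2).sum(1,keepdims=True))
    return np.c_[s,np.ones(len(s))]
def pts(c,uv,z): return (rays(c,uv)*np.asarray(z).reshape(-1,1)-c["t"])@c["R"]   # depth -> world
def onplane(c,uv,h):
    d=rays(c,uv)@c["R"]; return c["C"]+d*((h-c["C"][2])/d[:,2])[:,None]
def proj(c,P):
    q=np.atleast_2d(P)@c["R"].T+c["t"]; s=q[:,:2]/q[:,2:]
    return s*(1+c["k1"]*(s**2).sum(1,keepdims=True))*c["f"]+[c["cx"],c["cy"]]
def cloud(c,D):
    v,u=np.mgrid[:480,:640]; return pts(c,np.c_[u.ravel(),v.ravel()],D.ravel()).reshape(480,640,3)
def snap(n,tag):
    c=cam(n); I,D=robot.capture(n); cv2.imwrite(f"pics/{tag}.png",I[:,:,::-1]); np.savez(f"{tag}.npz",I=I,D=D,**c); return c,I,D
E
python3 - <<'E'
from h import *
s=robot.observe(); print({k:np.round(v,4) for k,v in s.items()}); print(robot.pinch_z)
for n in ("scene","top","wrist"):
    c,I,D=snap(n,n+"0"); print(n,c["C"].round(3),c["f"],c["k1"],(D==0).mean())
im=[cv2.imread(f"pics/{n}0.png") for n in("scene","top")]
cv2.imwrite("pics/a.png",cv2.resize(np.vstack(im),None,fx=.62,fy=.62))
E
```

```text
{'time_s': np.float64(0.0), 'joint_pos': array([-1.4177e+00,  1.0470e-01,  9.6500e-02,  1.5639e+00,  1.0000e-04,
        1.3531e+00]), 'joint_velocities': array([-0.0006, -0.0006, -0.0004,  0.0005, -0.0008, -0.0013]), 'joint_torque': array([ 3.00000e-04, -5.56932e+01,  5.03647e+01,  1.68000e-02,
       -3.00000e-04, -0.00000e+00]), 'tool_pos': array([ 0.2174, -0.5589,  0.2305]), 'tcp_rot': array([-7.000e-04,  9.829e-01,  1.844e-01,  1.000e-04]), 'contact_force': array([ 0.4595,  0.4079, -0.6843]), 'moment': array([ 0.0132, -0.062 ,  0.0163]), 'grasp_force': np.float64(0.0), 'opening': np.float64(0.0853)}
0.0187
scene [1.043 0.246 0.865] 542.7938201013071 -0.013445397285198321 0.0039680989583333335
top [ 0.386 -0.046  1.125] 490.405250387258 -0.0489093477158477 0.0040885416666666665
wrist [ 0.294 -0.53   0.373] 388.20060788613415 -0.047337542676832094 0.003948567708333333
```

View pics/a.png

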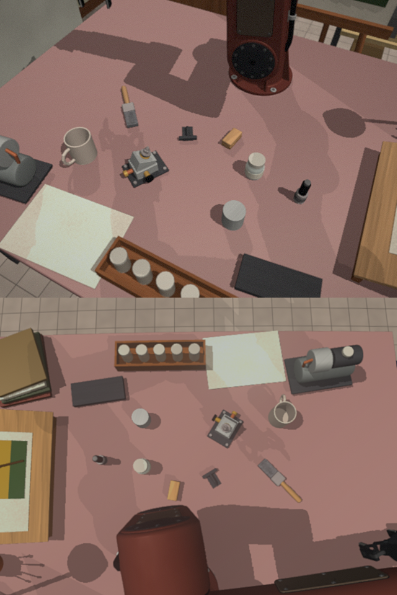

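View pics/wrist0.png

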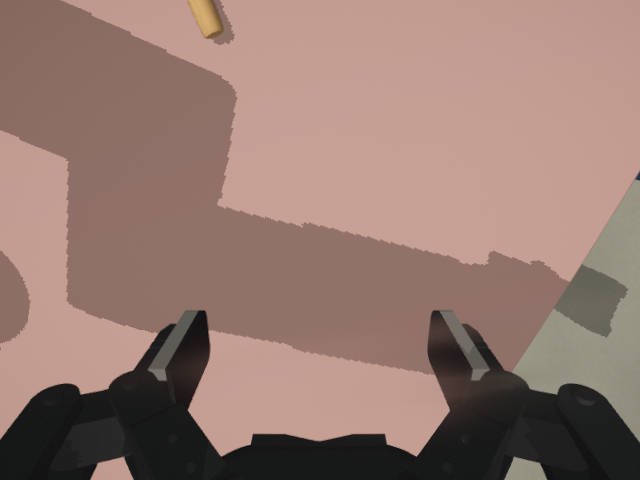

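Run:
```python
from h import *
ims=[]
for n,g,m in (("scene",(490,306),(235,268)),("top",(160,261),(363,210))):
    z=np.load(n+"0.npz"); c={k:z[k] for k in("f","cx","cy","k1","R","t","C")}; W=cloud(c,z["D"])
    # things above table
    mask=((W[:,:,2]>0.012)&(W[:,:,2]<0.2)&(W[:,:,0]>.25)&(W[:,:,0]<.8)&(abs(W[:,:,1])<.45)).astype(np.uint8)
    k,l,st,ce=cv2.connectedComponentsWithStats(mask)
    for i in range(1,k):
        if st[i,4]<60: continue
        P=W[l==i]; top=P[P[:,2]>np.percentile(P[:,2],97)-.006]
        print(n,ce[i].round(),st[i,4],"mean",P.mean(0).round(3),"zmax",np.percentile(P[:,2],98).round(3),"top",((top.min(0)+top.max(0))/2).round(4))
    I=z["I"][:,:,::-1]
    for u,v in (m,g):
        ims.append(cv2.resize(I[v-45:v+45,u-60:u+60],(400,300),interpolation=cv2.INTER_CUBIC))
cv2.imwrite("pics/b.png",np.vstack([np.hstack(ims[:2]),np.hstack(ims[2:])]))
```

```text
scene [207. 176.] 928 mean [ 0.407 -0.339  0.018] zmax 0.022 top [ 0.3948 -0.3502  0.02  ]
scene [302. 217.] 177 mean [ 0.417 -0.102  0.015] zmax 0.02 top [ 0.4122 -0.0967  0.0177]
scene [127. 235.] 2471 mean [ 0.636 -0.358  0.057] zmax 0.09 top [ 0.6285 -0.3608  0.0888]
scene [373. 221.] 555 mean [0.367 0.035 0.024] zmax 0.029 top [0.364  0.0341 0.0262]
scene [ 41. 262.] 2726 mean [ 0.771 -0.427  0.09 ] zmax 0.186 top [ 0.7812 -0.4431  0.1848]
scene [229. 265.] 1914 mean [ 0.606 -0.151  0.052] zmax 0.092 top [ 0.5804 -0.1541  0.0922]
scene [411. 267.] 1112 mean [0.462 0.148 0.056] zmax 0.077 top [0.4512 0.1458 0.0752]
scene [488. 309.] 629 mean [0.483 0.297 0.056] zmax 0.097 top [0.4758 0.2977 0.0953]
scene [376. 346.] 1457 mean [0.634 0.152 0.054] zmax 0.064 top [0.6261 0.15   0.0624]
scene [444. 452.] 6724 mean [0.734 0.31  0.022] zmax 0.025 top [0.7372 0.3171 0.0233]
top [487. 123.] 1667 mean [ 0.765 -0.429  0.089] zmax 0.189 top [ 0.7816 -0.4432  0.1867]
top [157. 151.] 3176 mean [0.733 0.319 0.022] zmax 0.026 top [0.7336 0.3194 0.0242]
top [456. 185.] 1110 mean [ 0.632 -0.362  0.059] zmax 0.092 top [ 0.6264 -0.3608  0.0904]
top [227. 194.] 731 mean [0.62  0.147 0.057] zmax 0.066 top [0.6227 0.1506 0.0631]
top [364. 205.] 1069 mean [ 0.59  -0.157  0.056] zmax 0.093 top [ 0.5766 -0.1546  0.0921]
top [161. 261.] 278 mean [0.471 0.291 0.061] zmax 0.098 top [0.4732 0.2972 0.0962]
top [229. 272.] 583 mean [0.446 0.141 0.066] zmax 0.079 top [0.4471 0.1454 0.076 ]
top [447. 291.] 1168 mean [ 0.399 -0.342  0.018] zmax 0.023 top [ 0.3896 -0.3481  0.0208]
top [341. 287.] 176 mean [ 0.411 -0.103  0.016] zmax 0.022 top [ 0.4074 -0.0979  0.0194]
top [280. 311.] 504 mean [0.359 0.034 0.026] zmax 0.03 top [0.3595 0.0346 0.0284]
```

View pics/b.png

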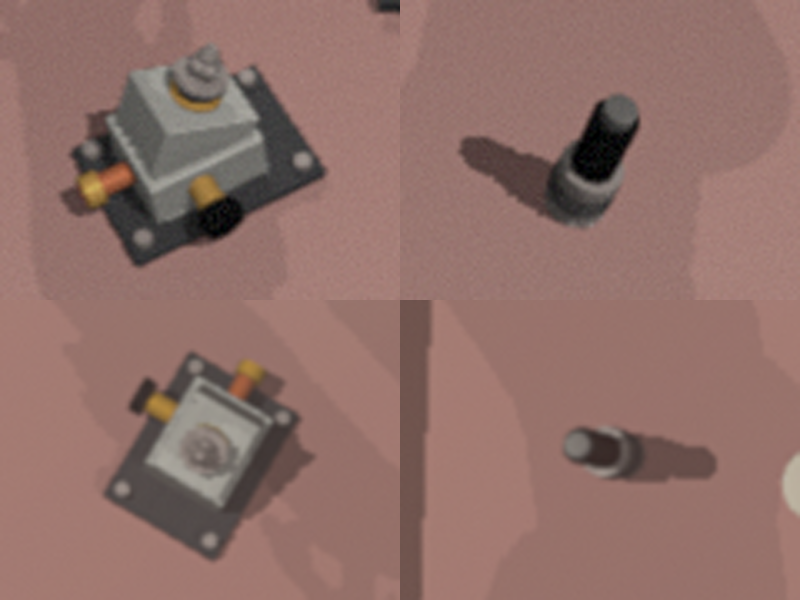

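The pictures show the gauge at scene crop (595,160) and top crop (600,450). The manifold's wedge block carries the nipple at about (205,70) and (208,447) in the same crops, leaning along its foot's long axis towards the robot. I'll set out for the gauge now, turning the tool so its x lies along the lean.

Request:
{"method": "apply_moves", "body": {
  "increments": [
    [1,[31,-15,0],-0.1],
    [1,[63,-31,0],-0.2],
    [1,[94,-46,0],-0.3],
    [1,[125,-62,0],-0.4],
    [1,[157,-77,0],-0.5],
    [1,[188,-93,0],-0.6],
    [1,[219,-108,0],-0.7],
    [1,[251,-124,0],-0.8],
    [1,[282,-139,0],-0.9],
    [1,[313,-155,0],-1.0],
    [1,[345,-170,0],-1.1],
    [1,[376,-185,0],-1.2]
  ]
}}

```text
time_s: 1.15
tool_pos: [0.5018, -0.2489, 0.2312]
tcp_rot: [-0.0, 0.705, 0.709, -0.0]
contact_force: [-0.2, 0.2, 0.0]
opening: 0.0852
grasp_force: 0.0
```

```bash
cat >> h.py <<'E'
from scipy.spatial.transform import Rotation as Ro
def Rt(s): q=s["tcp_rot"]; return Ro.from_quat([q[1],q[2],q[3],q[0]]).as_matrix()
def go(P,yaw=None):
    s=robot.observe(); R=Rt(s); d=R.T@(np.array(P)-s["tool_pos"])*1000
    y0=np.arctan2(R[1,0],R[0,0])
    print("t",s["time_s"],"tcp",s["tool_pos"].round(4),"yaw",y0.round(3),"tilt",np.arccos(-R[2,2]).round(4),"delta mm",d.round(1),"turn",None if yaw is None else round(-(yaw-y0),3),
     "F",s["contact_force"].round(1),"open",round(float(s["opening"]),4),"grip",round(float(s["grasp_force"]),1))
E
python3 - <<'E'
from h import *
go([.473,.297,.23],2.595)
# manifold geometry
for n in("scene","top"):
    z=np.load(n+"0.npz"); c={k:z[k] for k in("f","cx","cy","k1","R","t","C")}; W=cloud(c,z["D"]); I=z["I"].astype(int)
    near=np.hypot(W[:,:,0]-.585,W[:,:,1]+.155)<.1
    dark=near&(I.sum(2)<230)&(W[:,:,2]<.022)&(W[:,:,2]>.005)
    P=W[dark]; r=cv2.minAreaRect((P[:,:2]*1000).astype(np.float32)); print(n,len(P),r)
    for a,b in ((.066,.07),(.074,.08),(.08,.086),(.086,.092),(.092,.11)):
        m=near&(W[:,:,2]>a)&(W[:,:,2]<b); Q=W[m]
        if len(Q)>3: print(a,b,len(Q),Q.mean(0).round(4),Q.min(0).round(3),Q.max(0).round(3))
E
```

```text
t 1.15 tcp [ 0.5018 -0.2489  0.2312] yaw 1.576 tilt 0.0001 delta mm [546.1 -26.    1.2] turn -1.019 F [-0.2  0.2  0. ] open 0.0852 grip 0.0
scene 818 ((596.547119140625, -155.05615234375), (104.94123840332031, 127.83525848388672), 58.40469741821289)
0.066 0.07 103 [ 0.5997 -0.1564  0.0682] [ 0.574 -0.192  0.066] [ 0.622 -0.136  0.07 ]
0.074 0.08 170 [ 0.597  -0.161   0.0762] [ 0.567 -0.19   0.074] [ 0.618 -0.138  0.079]
0.08 0.086 81 [ 0.5849 -0.1544  0.0828] [ 0.571 -0.168  0.08 ] [ 0.593 -0.14   0.086]
0.086 0.092 39 [ 0.5798 -0.1496  0.0896] [ 0.57  -0.161  0.086] [ 0.593 -0.142  0.092]
0.092 0.11 37 [ 0.5747 -0.1491  0.0958] [ 0.567 -0.155  0.092] [ 0.584 -0.144  0.1  ]
top 465 ((585.218017578125, -159.34054565429688), (89.04853057861328, 117.05844116210938), 57.853614807128906)
0.066 0.07 63 [ 0.5885 -0.1627  0.0681] [ 0.563 -0.192  0.066] [ 0.62  -0.133  0.07 ]
0.074 0.08 133 [ 0.59   -0.1621  0.0765] [ 0.562 -0.189  0.074] [ 0.616 -0.138  0.08 ]
0.08 0.086 54 [ 0.5799 -0.1561  0.083 ] [ 0.565 -0.186  0.08 ] [ 0.59  -0.14   0.086]
0.086 0.092 29 [ 0.5782 -0.1549  0.0888] [ 0.564 -0.166  0.086] [ 0.589 -0.144  0.092]
0.092 0.11 28 [ 0.5712 -0.1505  0.0955] [ 0.565 -0.158  0.093] [ 0.579 -0.145  0.099]
```

Request:
{"method": "apply_moves", "body": {
  "increments": [
    [1,[39,-2,0],-0.085],
    [1,[78,-4,0],-0.17],
    [1,[117,-6,0],-0.255],
    [1,[156,-8,0],-0.34],
    [1,[195,-10,0],-0.425],
    [1,[234,-12,0],-0.51],
    [1,[273,-14,0],-0.6],
    [1,[312,-16,0],-0.68],
    [1,[351,-18,0],-0.765],
    [1,[390,-20,0],-0.85],
    [1,[429,-22,0],-0.935],
    [1,[468,-24,0],-1.01]
  ]
}}

```text
time_s: 2.15
tool_pos: [0.4762, 0.2194, 0.2312]
tcp_rot: [0.0, 0.275, 0.962, -0.0]
contact_force: [1.2, -0.3, 0.4]
opening: 0.0854
grasp_force: 0.0
```

Run:
```python
from h import *
go([.473,.297,.18],2.585)
c,I,D=snap("wrist","w1"); W=cloud(c,D)
m=(np.hypot(W[:,:,0]-.473,W[:,:,1]-.297)<.06)
for a,b in((.01,.038),(.037,.042),(.045,.085),(.092,.102)):
    Q=W[m&(W[:,:,2]>a)&(W[:,:,2]<b)]
    if len(Q): print(a,len(Q),Q.mean(0).round(4),((Q.min(0)+Q.max(0))/2).round(4),(Q.max(0)-Q.min(0)).round(3))
```

```text
t 2.15 tcp [0.4762 0.2194 0.2312] yaw 2.585 tilt 0.0002 delta mm [43.7 64.2 51.2] turn 0.0 F [ 1.2 -0.3  0.4] open 0.0854 grip 0.0
0.01 212 [0.4621 0.2903 0.0263] [0.4678 0.2948 0.0242] [0.021 0.032 0.028]
0.037 395 [0.4676 0.2931 0.0396] [0.4733 0.2957 0.0395] [0.031 0.033 0.005]
0.045 349 [0.4664 0.2922 0.0686] [0.4739 0.2958 0.0651] [0.023 0.024 0.04 ]
0.092 469 [0.4738 0.2956 0.0955] [0.4742 0.2958 0.095 ] [0.017 0.017 0.006]
```

View pics/w1.png

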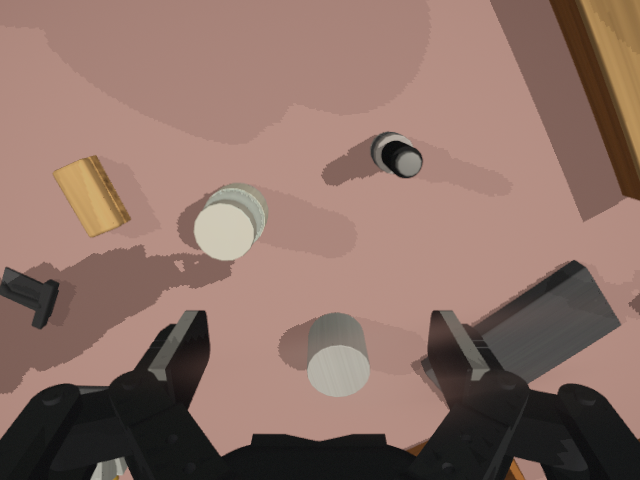

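The wrist view shows the gauge cap at (406,163), clear of the jar at (228,230) and the tin at (338,355). It stands at (0.474, 0.296) and its cap top is 0.096 m high. I'll go over it, descend and close.

Request:
{"method": "apply_moves", "body": {
  "increments": [
    [1,[21,32,20],0],
    [1,[42,63.5,40],0],
    [1,[42,63.5,75],0],
    [1,[42,63.5,110],0],
    [1,[42,63.5,145],0],
    [1,[42,63.5,170],0],
    [1,[42,63.5,178],0],
    [1,[42,63.5,178],0],
    [0,[42,63.5,178],0],
    [0,[42,63.5,178],0],
    [0,[42,63.5,178],0],
    [0,[42,63.5,178],0]
  ]
}}

```text
time_s: 3.2
tool_pos: [0.4762, 0.2938, 0.055]
tcp_rot: [0.001, 0.277, 0.961, 0.001]
contact_force: [-0.9, -0.4, -0.1]
opening: 0.0387
grasp_force: 0.0
```

Request:
{"method": "apply_moves", "body": {
  "increments": [
    [0,[0,0,0],0],
    [0,[0,0,0],0],
    [0,[0,0,0],0],
    [0,[0,0,0],0]
  ]
}}

```text
time_s: 3.53
tool_pos: [0.4758, 0.2938, 0.0544]
tcp_rot: [0.001, 0.277, 0.961, 0.0]
contact_force: [-0.8, 0.7, 6.8]
opening: 0.0227
grasp_force: 58.4
```

Request:
{"method": "apply_moves", "body": {
  "increments": [
    [0,[0,0,-25],0],
    [0,[0,0,-60],0],
    [0,[0,0,-98],0],
    [0,[-22,-19,-125],0],
    [0,[-49,-42,-145],0],
    [0,[-76,-66,-160],0],
    [0,[-104,-90,-175],0],
    [0,[-132,-114,-185],0],
    [0,[-160,-139,-196],0],
    [0,[-188,-163,-196],0],
    [0,[-216,-188,-196],0],
    [0,[-244,-212,-196],0]
  ]
}}

```text
time_s: 4.53
tool_pos: [0.569, -0.0177, 0.2493]
tcp_rot: [0.0, 0.277, 0.961, -0.0]
contact_force: [0.1, 0.8, -1.9]
opening: 0.0225
grasp_force: 59.3
```

Request:
{"method": "apply_moves", "body": {
  "increments": [
    [0,[-28,-24,0],0],
    [0,[-56,-49,0],0],
    [0,[-84,-73,0],0],
    [0,[-112,-97,0],0],
    [0,[-132,-114,0],0],
    [0,[-132,-114,0],0],
    [0,[-132,-114,0],0]
  ]
}}

```text
time_s: 5.12
tool_pos: [0.6198, -0.1839, 0.2482]
tcp_rot: [-0.001, 0.278, 0.961, 0.0]
contact_force: [-0.1, 0.7, -1.1]
opening: 0.0225
grasp_force: 59.4
```

Run:
```python
from h import *
go([.573,-.15,.25],2.585)
c,I,D=snap("wrist","w2"); W=cloud(c,D)
near=np.hypot(W[:,:,0]-.58,W[:,:,1]+.155)<.05
for a,b in ((.066,.07),(.074,.08),(.08,.086),(.086,.092),(.092,.097),(.097,.12)):
    Q=W[near&(W[:,:,2]>a)&(W[:,:,2]<b)]
    if len(Q)>3: print(a,b,len(Q),Q.mean(0).round(4),((Q.min(0)+Q.max(0))/2).round(4))
snap("scene","s2")
```

```text
t 5.1167 tcp [ 0.6198 -0.1839  0.2482] yaw 2.579 tilt 0.0018 delta mm [57.7  3.7 -1.7] turn -0.006 F [-0.1  0.7 -1.1] open 0.0225 grip 59.4
0.066 0.07 390 [ 0.5901 -0.1627  0.0682] [ 0.594  -0.1655  0.068 ]
0.074 0.08 938 [ 0.5914 -0.1633  0.076 ] [ 0.5896 -0.1656  0.077 ]
0.08 0.086 457 [ 0.5826 -0.1582  0.0828] [ 0.5788 -0.1556  0.083 ]
0.086 0.092 171 [ 0.5752 -0.1537  0.0896] [ 0.5767 -0.1534  0.089 ]
0.092 0.097 136 [ 0.5736 -0.1525  0.0945] [ 0.5729 -0.1519  0.0945]
0.097 0.12 100 [ 0.5708 -0.1506  0.0984] [ 0.571  -0.1508  0.0986]
```

View pics/w2.png

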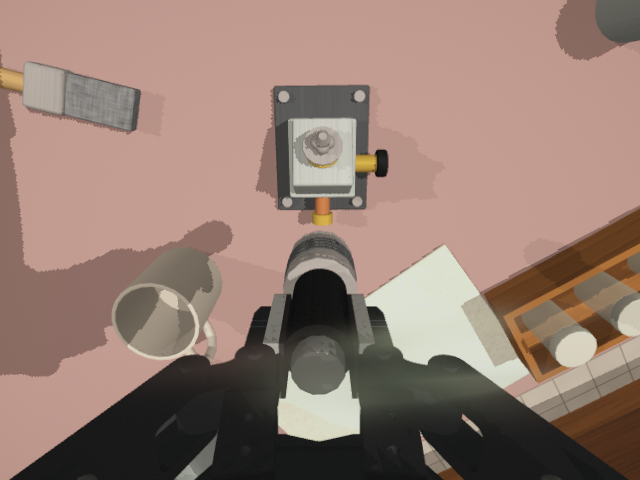

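The wrist view shows the gauge upright between the pads, sleeve at (320,260). The nipple is ahead at (322,143), and the foot edges are nearly parallel to tool x. Next I'll measure the gauge in the tool frame and work out the insertion.

```bash
cat >> h.py <<'E'
LY=2.585; L=np.array([np.cos(LY),np.sin(LY),0]); NZ=np.sin(.42)*L+np.array([0,0,np.cos(.42)]); T=np.array([.571,-.1507,.0989]); O=T-.036*NZ
def load(tag):
    z=np.load(tag+".npz"); return {k:z[k] for k in("f","cx","cy","k1","R","t","C")},z["I"],z["D"]
E
python3 - <<'E'
from h import *
s=robot.observe(); R=Rt(s)
for tag in("w2","s2"):
    c,I,D=load(tag); W=cloud(c,D); Q=(W-s["tool_pos"])@R
    m=(abs(Q[:,:,1])<.03)&(abs(Q[:,:,0])<.035)&(Q[:,:,2]>-.08)&(Q[:,:,2]<.075)&(D>0)
    for a in np.arange(-.05,.07,.01):
        k=m&(Q[:,:,2]>a)&(Q[:,:,2]<=a+.01)
        if k.sum()>10: q=Q[k]*1000; print(tag,round(a,3),k.sum(),"min",np.percentile(q,2,0).round(1),"max",np.percentile(q,98,0).round(1))
print("O",O.round(4))
c,I,D=load("s2"); u=proj(c,s["tool_pos"])[0].astype(int); print(u)
cr=I[max(u[1]-90,0):u[1]+90,max(u[0]-120,0):u[0]+120,::-1]; cv2.imwrite("pics/s2c.png",cv2.resize(cr,None,fx=3,fy=3,interpolation=cv2.INTER_CUBIC))
E
```

```text
w2 -0.05 3876 min [ -7.  -28.8 -49.8] max [ 12.8  28.7 -40.1]
w2 -0.04 3983 min [ -9.8 -20.5 -39.9] max [ 12.4  15.4 -30.1]
w2 -0.03 2426 min [ -3.8 -26.7 -29.9] max [ 13.6  21.1 -20.3]
w2 -0.02 1770 min [  5.7 -26.7 -19.8] max [ 13.7  21.3 -10.2]
w2 -0.01 1120 min [  5.8 -25.1  -9.9] max [13.8 19.5 -0.5]
w2 0.0 546 min [  5.9 -13.4   0.1] max [13.9  8.4  9.8]
w2 0.01 1488 min [  1.6 -17.7  10.7] max [18.2 13.3 18.8]
w2 0.02 661 min [  5.  -18.3  20.3] max [18.9 14.2 29.2]
w2 0.03 412 min [  8.1 -17.2  30.9] max [19.1 13.8 39.9]
w2 0.04 318 min [  8.9 -16.5  40.1] max [18.9 13.2 49.8]
w2 0.05 131 min [  7.7 -16.3  50.2] max [18.6 13.3 54.4]
s2 -0.05 26 min [-14.1 -24.3 -49.5] max [-10.2  25.4 -42.3]
s2 -0.04 11 min [-12.1 -18.2 -38.6] max [ -9.6  16.7 -30.4]
s2 -0.03 80 min [-11.6 -15.2 -29.4] max [  8.9  26.1 -20.2]
s2 -0.02 82 min [-11.6 -14.7 -19.8] max [  9.7  25.6 -10.1]
s2 -0.01 55 min [-11.4 -13.7  -9.8] max [ 9.7 24.1 -0.4]
s2 0.0 21 min [-10.2   1.5   0.8] max [ 8.  15.9  9.9]
s2 0.01 160 min [-13.7  -7.5  10.6] max [17.1 17.8 19.3]
s2 0.02 105 min [-15.1   1.9  20.4] max [16.4 19.  29.6]
s2 0.03 100 min [-15.3   2.   30.6] max [17.7 19.1 39.8]
s2 0.04 78 min [-14.7   2.9  40.4] max [15.8 19.1 49.4]
s2 0.05 35 min [-14.2   2.6  50.2] max [14.9 18.2 54.8]
O [ 0.5835 -0.1585  0.066 ]
[191 190]
```

View pics/s2c.png

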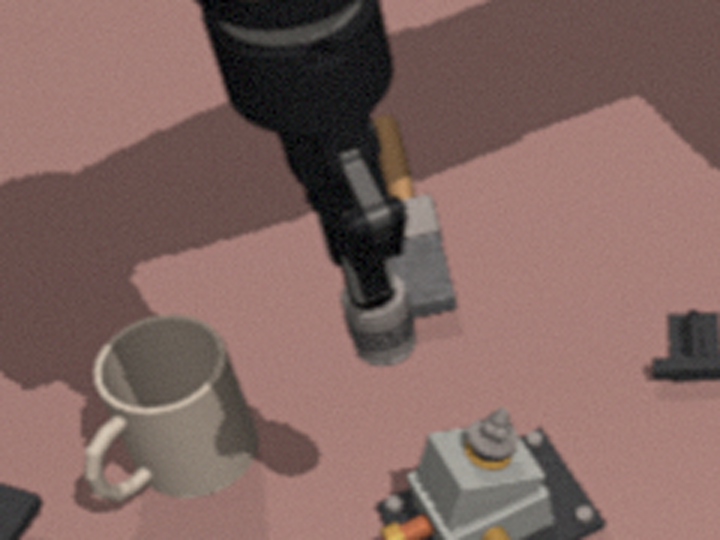

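The scene crop shows the sleeve at (380,330) behind the manifold, with the nipple tip at (497,415). By both cameras the gauge sits about 1.8 mm along tool x with its mouth 54.6 mm below the TCP. I'll hover just above the tip and look again.

Request:
{"method": "apply_moves", "body": {
  "increments": [
    [0,[28,2,20],0],
    [0,[55.5,4,40],0],
    [0,[55.5,4,60],0],
    [0,[55.5,4,75],0],
    [0,[55.5,4,85],0],
    [0,[55.5,4,85],0],
    [0,[55.5,4,85],0]
  ]
}}

```text
time_s: 5.8
tool_pos: [0.5752, -0.149, 0.1646]
tcp_rot: [-0.0, 0.276, 0.961, -0.0]
contact_force: [0.1, -0.6, -1.6]
opening: 0.0222
grasp_force: 59.4
```

Run:
```python
from h import *
go(T,2.585)
c,I,D=snap("wrist","w3"); cs,Is,Ds=snap("scene","s3"); s=robot.observe()
u=proj(cs,s["tool_pos"]-[0,0,.06])[0].astype(int)
a=cv2.resize(I[150:450,120:520,::-1],(400,300)); b=cv2.resize(Is[u[1]-45:u[1]+45,u[0]-60:u[0]+60,::-1],(400,300),interpolation=cv2.INTER_CUBIC)
cv2.imwrite("pics/c3.png",np.hstack([a,b])); print(u)
```

```text
t 5.8 tcp [ 0.5752 -0.149   0.1646] yaw 2.582 tilt 0.0001 delta mm [ 2.6 -3.7 65.7] turn -0.003 F [ 0.1 -0.6 -1.6] open 0.0222 grip 59.4
[235 235]
```

View pics/c3.png

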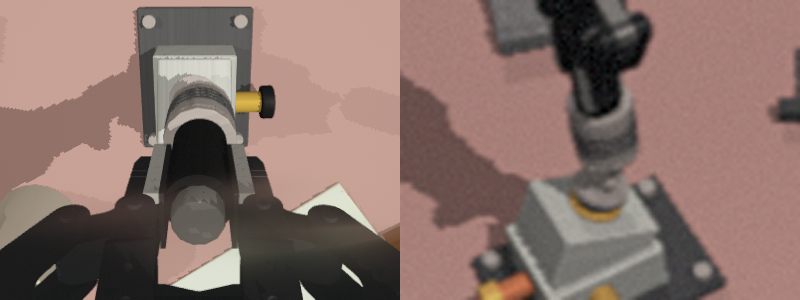

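The wrist crop shows the sleeve centred at column 202 and the foot at about column 195. The scene crop shows the sleeve just above the nipple, at (600,180). I'll work out the sideways offset properly from that.

Run:
```python
from h import *
s=robot.observe()
P2=np.array([.6198,-.1839,.2482]); R=Rt(s)
def mid(q,lab,d): 
    y=q[:,1]*1000; print(lab,len(q),"depth",d.mean().round(3),"ymid",((np.percentile(y,1)+np.percentile(y,99))/2).round(2),"w",np.ptp(np.percentile(y,[1,99])).round(1))
for tag,P in(("w2",P2),("w3",s["tool_pos"])):
    c,I,D=load(tag); W=cloud(c,D); Q=(W-P)@R; print(tag, "tip rel",((T-P)@R*1000).round(1))
    g=(abs(Q[:,:,1])<.03)&(abs(Q[:,:,0])<.03)
    for a,b,l in((-.03,-.005,"pads"),(-.042,-.038,"cap"),(.02,.03,"slv"),(.03,.04,"slv"),(.04,.05,"slv")):
        k=g&(Q[:,:,2]>a)&(Q[:,:,2]<b)&(D>0)
        if k.sum()>20: mid(Q[k],l,D[k])
    n=np.hypot(W[:,:,0]-.585,W[:,:,1]+.159)<.1
    foot=n&(W[:,:,2]<.02)&(W[:,:,2]>.004)&(I.astype(int).sum(2)<260)
    q=Q[foot]
    for x0 in np.arange(q[:,0].min()+.01,q[:,0].max()-.01,.015):
        k=foot&(abs(Q[:,:,0]-x0)<.004); mid(Q[k],f"foot x{x0*1000:.0f}",D[k])
    if tag=="w2":
        for a,b in((.0785,.0835),(.087,.092),(.092,.096),(.096,.101)):
            k=n&(W[:,:,2]>a)&(W[:,:,2]<b)&(Q[:,:,0]>.05); mid(Q[k],f"nip z{a}",D[k])
```

```text
w2 tip rel [ 59.3   2.2 149.2]
pads 4588 depth 0.14 ymid -1.07 w 48.8
cap 2544 depth 0.121 ymid 0.14 w 51.4
slv 613 depth 0.18 ymid -0.32 w 33.5
slv 479 depth 0.189 ymid -0.08 w 32.2
slv 251 depth 0.199 ymid 0.01 w 30.4
foot x-9 303 depth 0.393 ymid 2.1 w 88.2
foot x6 184 depth 0.388 ymid 1.56 w 88.2
foot x21 129 depth 0.383 ymid 2.12 w 88.3
foot x36 141 depth 0.378 ymid 2.04 w 89.0
foot x51 184 depth 0.373 ymid 1.33 w 88.1
foot x66 142 depth 0.369 ymid 1.63 w 87.9
foot x81 29 depth 0.363 ymid 0.87 w 87.4
nip z0.0785 98 depth 0.304 ymid 2.37 w 30.7
nip z0.087 128 depth 0.294 ymid 2.26 w 17.6
nip z0.092 93 depth 0.29 ymid 2.2 w 11.2
nip z0.096 137 depth 0.285 ymid 1.79 w 8.9
w3 tip rel [ 3.7 -3.4 66.8]
pads 5098 depth 0.139 ymid -0.86 w 48.7
cap 2648 depth 0.121 ymid -0.42 w 55.6
slv 663 depth 0.179 ymid -0.1 w 33.5
slv 405 depth 0.188 ymid 0.17 w 32.2
slv 325 depth 0.197 ymid 0.5 w 31.1
foot x-63 80 depth 0.331 ymid -4.05 w 88.3
foot x-48 210 depth 0.326 ymid -3.64 w 87.8
foot x-33 110 depth 0.321 ymid -42.61 w 10.1
foot x-18 228 depth 0.317 ymid -3.6 w 88.3
foot x-3 221 depth 0.312 ymid -3.98 w 87.9
foot x12 147 depth 0.307 ymid -4.3 w 87.3
foot x27 41 depth 0.302 ymid -4.38 w 87.5
```

The nipple lies about 3.8 mm to the −y side of the gauge axis and about 1 mm ahead in x. I'll correct that and start the mouth over the tip.

Request:
{"method": "apply_moves", "body": {
  "increments": [
    [0,[-0.6,-3.8,0],0],
    [0,[-0.6,-3.8,0],0],
    [0,[-0.6,-3.8,3],0],
    [0,[-0.6,-3.8,6],0],
    [0,[-0.6,-3.8,9],0],
    [0,[-0.6,-3.8,11],0],
    [0,[-0.6,-3.8,12],0],
    [0,[-0.6,-3.8,13],0],
    [0,[-0.6,-3.8,13],0]
  ]
}}

```text
time_s: 6.65
tool_pos: [0.5736, -0.1531, 0.151]
tcp_rot: [-0.0, 0.277, 0.961, -0.0]
contact_force: [-0.3, -0.7, -1.8]
opening: 0.0222
grasp_force: 59.4
```

Run:
```python
from h import *
go(T,2.585)
c,I,D=snap("wrist","w4"); cs,Is,Ds=snap("scene","s4"); go(T,2.585)
s=robot.observe()
R=Rt(s); P=s["tool_pos"]; W=cloud(c,D); Q=(W-P)@R
def mid(k,l,ax=1):
    y=Q[k][:,ax]*1000; print(l,k.sum(),np.percentile(y,[1,99]).round(1),np.percentile(y,[1,99]).mean().round(2))
g=(abs(Q[:,:,1])<.03)&(abs(Q[:,:,0])<.03)&(D>0)
mid(g&(Q[:,:,2]>.02)&(Q[:,:,2]<.03),"slv y"); mid(g&(Q[:,:,2]>.02)&(Q[:,:,2]<.05),"slv x",0); mid(g&(Q[:,:,2]<.06),"slv z",2)
foot=(np.hypot(W[:,:,0]-.585,W[:,:,1]+.159)<.1)&(W[:,:,2]<.02)&(W[:,:,2]>.004)&(I.astype(int).sum(2)<260)
mid(foot&(abs(Q[:,:,0])<.01),"foot y"); mid(foot,"foot x",0)
u=proj(cs,s["tool_pos"]-[0,0,.055])[0].astype(int)
cv2.imwrite("pics/c4.png",cv2.resize(Is[u[1]-45:u[1]+45,u[0]-60:u[0]+60,::-1],(600,450),interpolation=cv2.INTER_CUBIC)); print(u)
```

```text
t 6.65 tcp [ 0.5736 -0.1531  0.151 ] yaw 2.581 tilt 0.0003 delta mm [ 3.4  0.6 52.1] turn -0.004 F [-0.3 -0.7 -1.8] open 0.0222 grip 59.4
t 6.75 tcp [ 0.5737 -0.1531  0.1513] yaw 2.581 tilt 0.0001 delta mm [ 3.6  0.6 52.4] turn -0.004 F [ 0.2  0.7 -2. ] open 0.0221 grip 59.4
slv y 637 [-17.1  16.7] -0.16
slv x 1376 [ 6.1 20.3] 13.23
slv z 33965 [-89.3  41.7] -23.82
foot y 587 [-44.   44.1] 0.01
foot x 2369 [-69.   44.8] -12.1
[234 237]
```

View pics/c4.png

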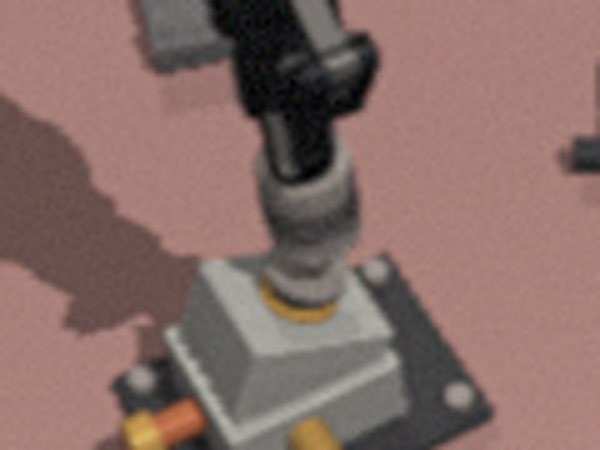

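The scene crop shows the sleeve (310,240) directly over the collar (305,285), tip just inside, no contact force; sideways error is about 0.2 mm. I'll lower it a little more.

Request:
{"method": "apply_moves", "body": {
  "increments": [
    [0,[0,0,1.5],0],
    [0,[-0.3,0,3],0],
    [0,[-0.5,0,4.5],0],
    [0,[-0.5,0,4.5],0]
  ]
}}

```text
time_s: 7.08
tool_pos: [0.5742, -0.1535, 0.1465]
tcp_rot: [0.0, 0.277, 0.961, -0.0]
contact_force: [0.1, -1.1, -0.4]
opening: 0.0226
grasp_force: 59.5
```

Request:
{"method": "apply_moves", "body": {
  "increments": [
    [0,[1.5,0,0],0],
    [0,[3,0,0.1],0],
    [0,[4.5,0,0.2],0],
    [0,[6,0,0.3],0],
    [0,[6,0,0.3],0]
  ]
}}

```text
time_s: 7.5
tool_pos: [0.5702, -0.1509, 0.1475]
tcp_rot: [0.002, 0.277, 0.961, -0.0]
contact_force: [5.9, -1.1, -0.0]
opening: 0.0225
grasp_force: 59.6
```

Request:
{"method": "apply_moves", "body": {
  "increments": [
    [0,[1.5,0,0.1],0],
    [0,[3,0,0.3],0],
    [0,[4.5,0,0.5],0],
    [0,[6,0,0.8],0],
    [0,[6,0,0.8],0]
  ]
}}

```text
time_s: 7.92
tool_pos: [0.5653, -0.1476, 0.1468]
tcp_rot: [0.002, 0.277, 0.961, -0.0]
contact_force: [6.5, -3.0, 0.8]
opening: 0.0222
grasp_force: 59.2
```

Request:
{"method": "apply_moves", "body": {
  "increments": [
    [0,[2,0,0.3],0],
    [0,[4,0,0.7],0],
    [0,[6,0,1.1],0],
    [0,[8,0,1.5],0],
    [0,[10,0,2],0],
    [0,[10,0,2],0]
  ]
}}

```text
time_s: 8.42
tool_pos: [0.5566, -0.142, 0.1447]
tcp_rot: [0.002, 0.277, 0.961, -0.0]
contact_force: [5.3, -2.4, -0.3]
opening: 0.0226
grasp_force: 58.8
```

```bash
cat >> h.py <<'E'
def gauge(tag):
    "gauge axis in tool x-z plane from wrist cloud: front line of barrel and sleeve"
    s=robot.observe(); R=Rt(s); P=s["tool_pos"]; c,I,D=snap("wrist",tag); Q=((cloud(c,D)-P)@R*1000)
    m=(abs(Q[:,:,1])<3)&(abs(Q[:,:,0])<60)&(Q[:,:,2]>-60)&(Q[:,:,2]<60)&(D>0); q=Q[m]
    for a in range(-60,60,6):
        k=q[(q[:,2]>=a)&(q[:,2]<a+6)]
        if len(k)>5: print(a+3,len(k),"x",np.percentile(k[:,0],[50,90]).round(1))
E
python3 - <<'E'
from h import *
go(T,2.585); gauge("w5")
E
```

```text
t 8.4167 tcp [ 0.5566 -0.142   0.1447] yaw 2.581 tilt 0.0036 delta mm [-16.7   0.3  45.8] turn -0.004 F [ 5.3 -2.4 -0.3] open 0.0226 grip 58.8
-45 51 x [0.2 3.1]
-39 927 x [ 7.1 12.9]
-33 117 x [12.9 13.5]
-27 270 x [13.7 14.9]
-21 87 x [13.5 14.2]
-15 75 x [12.2 12.8]
-9 69 x [10.8 11.3]
-3 60 x [ 9.5 10.1]
3 54 x [8.2 8.6]
9 54 x [6.9 7.4]
15 139 x [6.3 8.9]
21 69 x [8.6 9.5]
27 35 x [7.6 8.2]
33 36 x [6.7 7.4]
39 24 x [5.4 6.1]
45 15 x [3.6 4.6]
51 21 x [2.2 2.9]
57 7 x [1.5 1.8]
```

The gauge pivots in the pads as hoped, to 0.216 rad at only about 6 N. I'll carry on to 0.42.

Request:
{"method": "apply_moves", "body": {
  "increments": [
    [0,[2,0,0.6],0],
    [0,[4,0,1.2],0],
    [0,[6,0,1.8],0],
    [0,[8,0,2.5],0],
    [0,[10,0,3.2],0],
    [0,[12,0,3.9],0],
    [0,[13,0,4.3],0],
    [0,[13,0,4.3],0]
  ]
}}

```text
time_s: 9.13
tool_pos: [0.5461, -0.1354, 0.1407]
tcp_rot: [0.002, 0.277, 0.961, -0.0]
contact_force: [7.5, -2.2, 1.4]
opening: 0.0222
grasp_force: 59.1
```

Run:
```python
from h import *
go(T,2.585); gauge("w6"); snap("scene","s6")
cs,Is,Ds=load("s6"); s=robot.observe(); W=cloud(cs,Ds); Q=(W-s["tool_pos"])@Rt(s)*1000
cv2.imwrite("pics/c6.png",cv2.resize(Is[190:280,175:295,::-1],(600,450),interpolation=cv2.INTER_CUBIC))
```

```text
t 9.1333 tcp [ 0.5461 -0.1354  0.1407] yaw 2.581 tilt 0.0049 delta mm [-29.    0.3  41.9] turn -0.004 F [ 7.5 -2.2  1.4] open 0.0222 grip 59.1
-45 34 x [1.8 3. ]
-39 900 x [ 7.8 13.4]
-33 153 x [14.1 15.1]
-27 222 x [13.3 14.7]
-21 43 x [13.2 13.9]
-15 42 x [10.8 11.6]
-9 33 x [8.4 9.2]
-3 32 x [5.9 6.9]
3 26 x [3.6 4.3]
9 23 x [1.3 2.2]
15 87 x [-0.6  1.1]
21 77 x [1.4 2.2]
27 21 x [-0.4  0.3]
33 24 x [-2.1 -1.7]
39 10 x [-5.6 -4.4]
```

View pics/c6.png

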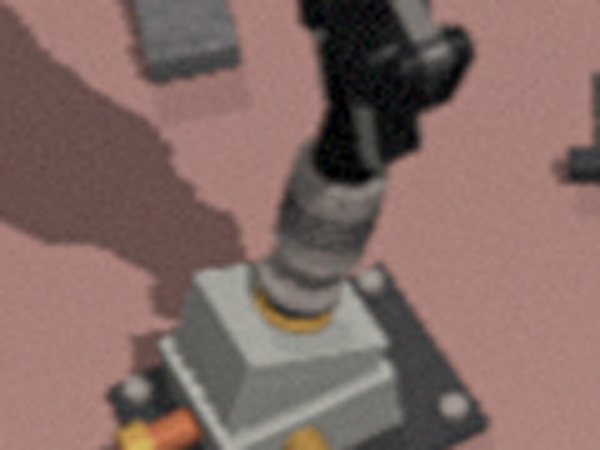

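The scene crop shows the sleeve (325,220) leaning in line with the nipple and collar (300,280). The measured lean is about 0.38 rad. I'll finish the pivot, then back off sideways to centre the mouth.

Request:
{"method": "apply_moves", "body": {
  "increments": [
    [0,[1.5,0,0.5],0],
    [0,[3,0,1.1],0],
    [0,[3,0,1.1],0],
    [0,[2,0,0.6],0],
    [0,[1,0,0.2],0],
    [0,[0.7,0,0.1],0],
    [0,[0.7,0,0.1],0]
  ]
}}

```text
time_s: 9.82
tool_pos: [0.5441, -0.1344, 0.1395]
tcp_rot: [0.0, 0.277, 0.961, 0.0]
contact_force: [4.3, -0.3, 0.5]
opening: 0.0226
grasp_force: 59.1
```

Run:
```python
from h import *
go(T,2.585); gauge("w7")
```

```text
t 9.8167 tcp [ 0.5441 -0.1344  0.1395] yaw 2.581 tilt 0.0007 delta mm [-31.4   0.5  40.6] turn -0.004 F [ 4.3 -0.3  0.5] open 0.0226 grip 59.1
-45 33 x [1.7 3.3]
-39 875 x [ 7.8 13. ]
-33 197 x [14.1 15.2]
-27 205 x [13.1 14.4]
-21 37 x [13.2 14.1]
-15 28 x [10.5 11.5]
-9 31 x [7.7 8.8]
-3 23 x [5.2 5.6]
3 22 x [2.4 3.4]
9 17 x [0.  0.4]
15 82 x [-2.3 -0.9]
21 71 x [-0.5  0.4]
27 15 x [-3.5 -2. ]
33 15 x [-4.  -3.7]
39 10 x [-7.  -6.7]
```

Request:
{"method": "apply_moves", "body": {
  "increments": [
    [0,[-0.7,0,-0.3],0],
    [0,[-1.8,0,-0.8],0],
    [0,[-1.8,0,-0.8],0]
  ]
}}

```text
time_s: 10.12
tool_pos: [0.5449, -0.1352, 0.1397]
tcp_rot: [-0.001, 0.277, 0.961, 0.0]
contact_force: [1.8, 0.8, -0.1]
opening: 0.0227
grasp_force: 59.0
```

Request:
{"method": "apply_moves", "body": {
  "increments": [
    [0,[-0.4,0,0.9],0],
    [0,[-0.8,0,1.8],0],
    [0,[-1.2,0,2.7],0],
    [0,[-1.2,0,2.7],0]
  ]
}}

```text
time_s: 10.45
tool_pos: [0.5467, -0.1359, 0.1376]
tcp_rot: [0.0, 0.277, 0.961, 0.0]
contact_force: [2.1, 2.3, 0.8]
opening: 0.0224
grasp_force: 59.4
```

Request:
{"method": "apply_moves", "body": {
  "increments": [
    [0,[-0.6,0,1.4],0],
    [0,[-1.2,0,2.7],0],
    [0,[-1.8,0,4.1],0],
    [0,[-2.0,0,4.6],0],
    [0,[-2.0,0,4.6],0]
  ]
}}

```text
time_s: 10.87
tool_pos: [0.5485, -0.1369, 0.1327]
tcp_rot: [0.0, 0.277, 0.961, 0.0]
contact_force: [4.8, 2.8, -0.8]
opening: 0.0227
grasp_force: 59.0
```

Run:
```python
from h import *
go(T,2.585); gauge("w8")
snap("scene","s8")
ex=np.cross([NZ[1]*0-0,0,0],NZ) if 0 else None
ny=np.cross(NZ,L); ny/=np.linalg.norm(ny); nx=np.cross(ny,NZ)
for tag in("s6","s8"):
    c,I,D=load(tag); W=cloud(c,D); q=(W-O)@np.c_[nx,ny,NZ]*1000
    v=(c["C"]-O); v-=v@NZ*NZ; v/=np.linalg.norm(v); lat=np.cross(NZ,v); a=(W-O)@lat*1000; b=(W-O)@v*1000
    print(tag,"lat in (nx,ny)",(lat@nx).round(2),(lat@ny).round(2))
    for s0 in range(0,80,4):
        k=(abs(q[:,:,2]-s0-2)<2)&(abs(a)<28)&(abs(b)<28)&(D>0)
        if k.sum()>4: 
            aa=a[k]; print(s0+2,k.sum(),"lat",np.percentile(aa,[3,97]).round(1),"mid",np.percentile(aa,[3,97]).mean().round(1),"near",np.percentile(b[k],95).round(1))
```

```text
t 10.8667 tcp [ 0.5485 -0.1369  0.1327] yaw 2.581 tilt 0.0009 delta mm [-26.4   0.2  33.8] turn -0.004 F [ 4.8  2.8 -0.8] open 0.0227 grip 59.0
-45 40 x [2.1 3.4]
-39 865 x [ 7.8 13.2]
-33 196 x [14.1 15.2]
-27 207 x [13.1 14.5]
-21 34 x [13.2 14.1]
-15 31 x [10.3 11.7]
-9 28 x [7.6 9. ]
-3 24 x [5.2 6.1]
3 22 x [2.7 3.4]
9 22 x [-0.3  1.1]
15 77 x [-2.5 -0.5]
21 78 x [-0.5  0.5]
27 14 x [-2.5 -1.4]
33 23 x [-4.4 -3.7]
45 6 x [-8.8 -8.6]
s6 lat in (nx,ny) 0.77 -0.64
2 209 lat [-24.   26.1] mid 1.1 near 24.9
6 24 lat [-10.8  15.8] mid 2.5 near 13.2
14 85 lat [-12.4  17. ] mid 2.3 near 15.7
18 30 lat [-9.2 15.3] mid 3.1 near 16.2
22 11 lat [-4.9  8.2] mid 1.6 near 9.5
30 18 lat [-12.4  15.4] mid 1.5 near 15.3
34 29 lat [-9.9 18.4] mid 4.3 near 15.0
38 33 lat [-11.   17.6] mid 3.3 near 15.8
42 29 lat [-12.8  18.1] mid 2.6 near 15.0
46 33 lat [-11.7  19.5] mid 3.9 near 16.1
50 33 lat [-13.4  17.2] mid 1.9 near 17.0
54 37 lat [-12.2  18.6] mid 3.2 near 16.3
58 36 lat [-13.4  19. ] mid 2.8 near 16.2
62 35 lat [-13.   18.3] mid 2.7 near 16.3
66 39 lat [-13.5  17.5] mid 2.0 near 16.4
70 73 l
[... 276 characters left out ...]
at [-11.6  16.9] mid 2.6 near 16.7
18 14 lat [-10.4  14.2] mid 1.9 near 15.8
22 26 lat [-11.6  16.1] mid 2.2 near 17.3
26 32 lat [-13.7  18.5] mid 2.4 near 16.5
30 28 lat [-13.9  17.3] mid 1.7 near 16.7
34 29 lat [-12.5  15.6] mid 1.5 near 18.1
38 31 lat [-13.9  17.6] mid 1.9 near 17.6
42 38 lat [-12.   17.8] mid 2.9 near 17.0
46 33 lat [-14.6  17.8] mid 1.6 near 17.7
50 37 lat [-12.7  18.1] mid 2.7 near 17.1
54 40 lat [-13.7  17.5] mid 1.9 near 16.8
58 48 lat [-13.8  15.9] mid 1.0 near 17.4
62 60 lat [-12.7  17.5] mid 2.4 near 15.3
66 23 lat [-7.7 12.6] mid 2.5 near 11.1
70 25 lat [-9.4 10.4] mid 0.5 near 12.3
74 23 lat [-9.  15.3] mid 3.2 near 12.6
78 23 lat [-10.4  12.4] mid 1.0 near 14.2
```

The mouth is around 20 mm from the origin and concentric with the collar, to about 0.3 mm in the scene view. There is about 5 N of sideways load along +y. I'll relieve it and press on.

Request:
{"method": "apply_moves", "body": {
  "increments": [
    [0,[0,0.8,0],0],
    [0,[-0.4,0.8,0.9],0],
    [0,[-0.8,0.8,1.8],0],
    [0,[-0.8,0.8,1.8],0]
  ]
}}

```text
time_s: 11.3
tool_pos: [0.5493, -0.137, 0.1304]
tcp_rot: [0.0, 0.277, 0.961, -0.0]
contact_force: [6.0, -1.1, -5.6]
opening: 0.0223
grasp_force: 58.9
```

Request:
{"method": "apply_moves", "body": {
  "increments": [
    [0,[-0.4,0,0.9],0],
    [0,[-0.8,0,1.8],0],
    [0,[-1.2,0,2.7],0],
    [0,[-1.2,0,2.7],0]
  ]
}}

```text
time_s: 11.63
tool_pos: [0.5501, -0.1376, 0.1278]
tcp_rot: [-0.0, 0.277, 0.961, -0.0]
contact_force: [5.3, -1.2, -4.1]
opening: 0.0224
grasp_force: 58.9
```

Request:
{"method": "apply_moves", "body": {
  "increments": [
    [0,[-0.4,0,0.9],0],
    [0,[-0.8,0,1.8],0],
    [0,[-1.2,0,2.7],0],
    [0,[-1.2,0,2.7],0]
  ]
}}

```text
time_s: 11.97
tool_pos: [0.5509, -0.1381, 0.1257]
tcp_rot: [-0.0, 0.277, 0.961, -0.0]
contact_force: [-0.6, 0.4, 3.0]
opening: 0.0222
grasp_force: 59.6
```

```bash
cat >> h.py <<'E'
def prof(tag):
    c,I,D=snap("scene",tag); W=cloud(c,D); v=(c["C"]-O); v-=v@NZ*NZ; v/=np.linalg.norm(v); lat=np.cross(NZ,v); a=(W-O)@lat*1000; b=(W-O)@v*1000; z=(W-O)@NZ*1000
    for s0 in list(range(4,30,2))+list(range(44,76,2)):
        k=(abs(z-s0-1)<1)&(abs(a)<22)&(abs(b)<22)&(D>0)
        if k.sum()>4: print(s0+1,k.sum(),np.percentile(a[k],[3,97]).round(1),np.percentile(b[k],95).round(1))
E
python3 - <<'E'
from h import *
go(T,2.585); prof("s9"); gauge("w9")
E
```

```text
t 11.9667 tcp [ 0.5509 -0.1381  0.1257] yaw 2.581 tilt 0.0007 delta mm [-23.7   0.1  26.8] turn -0.004 F [-0.6  0.4  3. ] open 0.0222 grip 59.6
5 13 [-7.5 13.7] 15.3
9 6 [-10.7  12.4] 13.1
11 12 [-11.   13.2] 16.0
13 17 [-11.   15.7] 16.7
15 16 [-13.   15.3] 15.6
17 12 [-5.9 19.1] 16.4
19 12 [-8.4 17.7] 17.3
21 16 [-12.2  16.4] 15.6
23 13 [-13.4  17.7] 15.9
25 19 [-11.   14.7] 17.6
27 16 [-12.3  15.9] 16.6
29 14 [-9.4 18.4] 17.3
45 14 [-12.6  16.3] 17.7
47 22 [-10.   16.7] 17.3
49 18 [-12.8  18.5] 15.9
51 20 [-13.3  16.8] 15.7
53 52 [-12.5  17. ] 14.9
55 22 [-11.1  17.7] 16.4
57 11 [-7.2  9.4] 12.2
59 6 [-1.  10.9] 11.8
61 18 [-9.5 12.1] 12.8
63 12 [-6.2  9.9] 11.0
65 10 [-7.9 11.9] 13.5
67 10 [-9.7 12.4] 12.1
69 14 [-7.8 12.1] 13.6
71 9 [-10.4  12.3] 12.7
73 12 [-7.4 11.9] 15.0
75 14 [-10.9  16.8] 18.3
-45 27 x [1.6 3.5]
-39 886 x [ 7.7 13.1]
-33 184 x [14.  15.2]
-27 208 x [13.  14.4]
-21 38 x [13.2 13.9]
-15 32 x [10.6 11.6]
-9 29 x [7.9 9. ]
-3 28 x [5.1 6.1]
3 21 x [2.5 3.1]
9 19 x [-0.   1.2]
15 82 x [-2.3 -0.6]
21 76 x [-0.4  0.7]
27 15 x [-2.2 -1.5]
33 20 x [-3.8 -3.5]
39 9 x [-8.1 -6.9]
```

Request:
{"method": "apply_moves", "body": {
  "increments": [
    [0,[-0.4,0,0.9],0],
    [0,[-0.8,0,1.8],0],
    [0,[-1.2,0,2.7],0],
    [0,[-1.6,0,3.6],0],
    [0,[-1.6,0,3.6],0],
    [0,[-1.6,0,3.6],0]
  ]
}}

```text
time_s: 12.57
tool_pos: [0.5524, -0.139, 0.1222]
tcp_rot: [-0.0, 0.277, 0.961, -0.0]
contact_force: [-4.2, 1.5, 7.1]
opening: 0.0224
grasp_force: 59.9
```

Run:
```python
from h import *
go(T,2.585); F=Rt(robot.observe()).T@robot.observe()["contact_force"]; print(F)
```

```text
t 12.5667 tcp [ 0.5524 -0.139   0.1222] yaw 2.581 tilt 0.0004 delta mm [-22.   -0.   23.3] turn -0.004 F [-4.2  1.5  7.1] open 0.0224 grip 59.9
[ 4.35714167 -0.99290786 -7.09853538]
```

Request:
{"method": "apply_moves", "body": {
  "increments": [
    [0,[-0.4,0,0.8],0],
    [0,[-0.7,0,1.6],0],
    [0,[-0.7,0,1.6],0],
    [0,[-0.7,0,1.6],0],
    [0,[-0.7,0,1.6],0],
    [0,[-0.7,0,1.6],0],
    [0,[-0.7,0,1.6],0],
    [0,[-0.7,0,1.6],0],
    [0,[-0.7,0,1.6],0]
  ]
}}

```text
time_s: 13.32
tool_pos: [0.553, -0.1393, 0.1208]
tcp_rot: [-0.0, 0.277, 0.961, -0.0]
contact_force: [-5.0, 2.1, 8.6]
opening: 0.0222
grasp_force: 60.2
```

Run:
```python
from h import *
for i in range(3):
    s=robot.observe(); F=Rt(s).T@s["contact_force"]; print(F.round(1),"axial",(.408*F[0]-.913*F[2]).round(1)); (prof if i==0 else lambda t:robot.capture("wrist"))("s10")
go(T,2.585); gauge("w10")
```

```text
[ 5.3 -0.9 -8.6] axial 10.0
5 6 [-10.6  11.7] 16.2
7 22 [-12.5  15.4] 16.6
9 11 [-6.2 17.2] 15.9
11 16 [-11.5  16.4] 15.7
13 10 [-8.8 14.1] 16.1
15 17 [-12.7  17.6] 17.7
17 16 [-12.5  17.8] 15.1
19 17 [-10.5  16.8] 17.6
21 11 [-11.6  13. ] 17.1
23 15 [-10.5  18.7] 16.5
25 20 [-13.9  14.7] 16.7
27 15 [-11.7  18.4] 16.6
29 14 [-11.4  14. ] 18.0
45 24 [-12.4  15.5] 16.6
47 46 [-13.6  17.8] 16.0
49 28 [-11.4  16.3] 14.0
51 12 [-6.9 13.8] 13.2
53 14 [-9.2 12. ] 12.2
55 8 [-8.5 10. ] 11.4
57 14 [-7.1 11.7] 12.6
59 9 [-8.4  9.6] 11.2
61 10 [-9.6  7. ] 12.7
63 10 [-6.5 15.7] 13.9
65 11 [-9.7 13.4] 14.0
67 14 [-8.4  9.8] 15.1
69 15 [-9.6 17.3] 15.8
71 12 [-10.2  14.3] 16.6
73 15 [-10.9  20.4] 19.4
75 18 [-10.9  21.2] 19.1
[ 5.  -0.6 -8.6] axial 9.9
[ 4.7 -1.4 -7.9] axial 9.1
t 13.4667 tcp [ 0.553  -0.1393  0.1208] yaw 2.581 tilt 0.0004 delta mm [-21.3  -0.1  21.9] turn -0.004 F [-4.3  2.2  8.4] open 0.0227 grip 60.2
-45 39 x [1.9 3.6]
-39 871 x [ 7.7 13.1]
-33 186 x [14.1 15.1]
-27 210 x [13.2 14.4]
-21 35 x [13.2 13.9]
-15 35 x [10.5 11.4]
-9 26 x [8.  8.9]
-3 29 x [5.3 6.3]
3 22 x [2.9 3.5]
9 20 x [-0.4  1. ]
15 77 x [-2.2 -0.3]
21 80 x [-0.4  0.7]
27 15 x [-2.8 -1.3]
33 19 x [-3.7 -3.2]
39 9 x [-6.9 -6.6]
```

```bash
python3 -c "
from bench import robot
print(robot.close_job())"
```

```text
the job is handed in; nothing more can be done
None
```

I handed the job in at about 13.5 s with the gauge snapped on the nipple, still gripped at 60 N and pressed with about 10 N. By force, the collar is roughly 6.5 mm of 8 mm down; the lean is about 0.41 rad against 0.42. The judge's verdict was not returned.

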